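Lay up a coffee tray and an egg tray

TASK

Lay up the two wooden trays. On the long tray stand the mug in the wide middle bay and the sugar jar and the milk jug in the two end bays, one each, either way round; on the short tray stand the egg cup and the short shaker, one in each bay. Set every piece down gently and upright, flat on the floor of its bay, and leave the tall shaker, the mixing bowl and the frying pan where they are.

Things in the scene. Friction and masses are not known exactly. Their poses are not given: they have to be found in the camera images.
- long_tray: Long low wooden tray, 106 mm (x) by 294 mm (y) with a wire grip sticking out 17 mm further at each end, fixed to the counter. Floor 4 mm thick, all walls and dividers 5 mm thick with their tops 14 mm above the counter. Two dividers make three bays in a row along y, each 96 mm along x: a middle bay 110 mm long centred on the origin, and two end bays 82 mm long centred at y = +101 and -101 mm. Origin: centre of the underside, on the counter; y along the tray, z up.
- short_tray: Short low wooden tray, 106 mm (x) by 179 mm (y) with the same wire grips, fixed to the counter. Floor 4 mm thick, walls and divider 5 mm thick with tops 14 mm above the counter. One divider in the middle makes two equal bays 96 mm (x) by 82 mm (y), centred at y = +43.5 and -43.5 mm. Origin: centre of the underside; y along the tray, z up.
- mug: White mug, 64 mm in diameter at the rim, 85 mm high, open; handle on its +y side reaching 68 mm from the axis, between 14 and 75 mm above the underside; 0.22 kg. At the start the handle points roughly towards the robot (within 20 degrees). Grip the body across, along its own x. Origin: centre of its underside; z up. Stands upright on the counter at the start.
- sugar_jar: Squat closed white ceramic jar with a wooden lid that is fixed on; round, 54 mm in diameter (lid 55 mm), straight sided up to 50 mm, lid from 54 mm, its small knob reaching 78 mm; 0.2 kg. Origin: centre of its underside; z up. Stands upright on the counter at the start.
- milk_jug: Small open steel jug without handle, 56 mm in diameter up to 62 mm, narrowing to 50 mm at the rim, 72 mm high, with a small pouring lip on its -x side at the rim that reaches 35 mm from the axis; 0.16 kg. At the start the lip points roughly to the robot's right (-y of the world, within 35 degrees); grip it across, along its own y. Origin: centre of its underside; z up. Stands upright on the counter at the start.
- egg_cup: White ceramic egg cup on a foot: foot 42 mm in diameter, stem 16 mm, open cup 48 mm in diameter and straight sided from 40 mm to its rim at 64 mm; 0.09 kg. Origin: centre of its underside; z up. Stands upright on the counter at the start.
- short_shaker: The shorter of two shakers: round white ceramic body 38 mm in diameter up to 45 mm with a steel cap (40 mm in diameter up to 53 mm, then tapering) to 62 mm high; 0.08 kg. Origin: centre of its underside; z up. Stands upright on the counter at the start.
- tall_shaker: The taller of two shakers, same make: 50 mm in diameter (cap 52 mm), 105 mm high. It is not wanted and stays where it is. It stands in the row among the stock. Origin: centre of its underside; z up. Stands upright on the counter at the start.
- mixing_bowl: Steel mixing bowl, 170 mm across, 80 mm high, loose, to the robot's right. It stays where it is. Origin: centre of its underside.
- frying_pan: Black frying pan, 210 mm across, 42 mm high, loose, to the robot's left; its handle runs along its y axis to 268 mm from the centre, 53 mm high. It stays where it is. Origin: centre of the pan's underside.

How it is judged (in metres and radians):
At the end, for the whole second after the job is handed in: Mug in the long tray's middle bay, sugar jar and milk jug in its end bays, egg cup and short shaker in the short tray's bays, one each: inside the bay walls, foot within 3 mm of the bay floor, upright within 0.08 rad, at rest. Tall shaker, bowl and pan within 30 mm of their starts (z of mug in the frame of long_tray between 0.001 and 0.007 m and angle between each of mug, sugar_jar, milk_jug, egg_cup, short_shaker's own z axis and vertical below 0.08 rad and linear speed of each of mug, sugar_jar, milk_jug, egg_cup, short_shaker below 0.02 m/s and angular speed of each of mug, sugar_jar, milk_jug, egg_cup, short_shaker below 0.2 rad/s and z of sugar_jar in the frame of long_tray between 0.001 and 0.007 m and z of milk_jug in the frame of long_tray between 0.001 and 0.007 m and z of egg_cup in the frame of short_tray between 0.001 and 0.007 m and z of short_shaker in the frame of short_tray between 0.001 and 0.007 m and y of mug in the frame of long_tray between -0.026 and 0.026 m and x of mug in the frame of long_tray between -0.019 and 0.019 m and ((y of sugar_jar in the frame of long_tray between 0.084 and 0.118 m and x of sugar_jar in the frame of long_tray between -0.024 and 0.024 m and y of milk_jug in the frame of long_tray between -0.116 and -0.086 m and x of milk_jug in the frame of long_tray between -0.022 and 0.022 m) or (y of sugar_jar in the frame of long_tray between -0.118 and -0.084 m and x of sugar_jar in the frame of long_tray between -0.024 and 0.024 m and y of milk_jug in the frame of long_tray between 0.086 and 0.116 m and x of milk_jug in the frame of long_tray between -0.022 and 0.022 m)) and ((y of egg_cup in the frame of short_tray between 0.0205 and 0.0665 m and x of egg_cup in the frame of short_tray between -0.03 and 0.03 m and y of short_shaker in the frame of short_tray between -0.0685 and -0.0185 m and x of short_shaker in the frame of short_tray between -0.032 and 0.032 m) or (y of egg_cup in the frame of short_tray between -0.0665 and -0.0205 m and x of egg_cup in the frame of short_tray between -0.03 and 0.03 m and y of short_shaker in the frame of short_tray between 0.0185 and 0.0685 m and x of short_shaker in the frame of short_tray between -0.032 and 0.032 m)) and distance of each of tall_shaker, mixing_bowl, frying_pan from where it was at the start of the episode below 0.03 m); the robot touches nothing.
It fails at once if a piece is dropped: let go so that it falls more than about 25 mm ((linear speed of mug above 0.7 m/s and contact force between the fingers and mug below 0.05 N and height (world z) of mug below 0.08 m) or (linear speed of sugar_jar above 0.7 m/s and contact force between the fingers and sugar_jar below 0.05 N and height (world z) of sugar_jar below 0.08 m) or (linear speed of milk_jug above 0.7 m/s and contact force between the fingers and milk_jug below 0.05 N and height (world z) of milk_jug below 0.08 m) or (linear speed of egg_cup above 0.7 m/s and contact force between the fingers and egg_cup below 0.05 N and height (world z) of egg_cup below 0.08 m) or (linear speed of short_shaker above 0.7 m/s and contact force between the fingers and short_shaker below 0.05 N and height (world z) of short_shaker below 0.08 m)).
It fails at once if the tall shaker, the bowl or the pan is moved by more than 30 mm or the shaker is knocked over (distance of any of tall_shaker, mixing_bowl, frying_pan from where it was at the start of the episode above 0.03 m or angle between tall_shaker's own z axis and vertical above 0.5 rad).
It also fails if it takes over 128 s, if anything falls off the work surface, if the arm or the gripper's body presses on something with over 40 N, if the wrist force passes 120 N, or if a joint passes its speed limit or range.

ROBOT

A 6-joint arm with a two-finger parallel gripper is mounted at the origin on the work surface. World frame = base frame: x ahead of the robot, y to its left, z up, the work surface at z = 0. Lengths are in mm, angles in degrees, forces in N, time in s.
With the tool pointing down it reaches from about 350 to 850 mm from the base axis. Payload 8.1 kg.
Tool frame: the origin (TCP) lies midway between the tips of the shut fingers; the grasp point (between the pads) lies 19 mm behind it; z points along the fingers, y is the line along which they close (so a half turn about z gives the same grasp; the last joint's range is limited). The gripper opens to 85 mm and grips with 20 to 120 N. Pads are 22 mm wide; open, the fingers measure 114 mm over their backs; the gripper's body (76 mm by 85 mm) begins 54 mm behind the grasp point. The pads swing forward as they close: fully open they stand 13 mm farther back than shut.
Start: joints at [-70.726, 7.471, 85.268, -0, 87.261, -4.893], TCP at [245.662, -547.408, 202.192] pointing down, gripper open.
Joint ranges: [-169.43, 169.43], [-51.17, 129.36], [1.28, 143.12], [-76.62, 256.62], [0, 156.53], [-152.29, 152.29]. Speed limits (degrees/s): [136.94, 136.94, 159.86, 180, 180, 180].

INTERFACE

Orientations are given as [roll, pitch, yaw] about the fixed x, y, z axes, in that order (R = Rz(yaw) Ry(pitch) Rx(roll)).
In Python, from bench import sense, snapshot, camera_params, hand_in, masks_of, pinpoint gives the robot as it stands.
- The arm moves only by the tool step_arm, never from a script. Its argument "targets" is a list of rows, each an object with "angular": the turn, a rotation vector about the tool's x, y, z scaled (see below), a list of three; "dp": the shift along the tool's x, y, z scaled (see below), a list of three; "fingers": the closure, from 0 (fully open) to 1 (shut). A call has exactly 8 rows; each row is the pose to reach, as a shift and turn from the pose commanded when the call began, along the tool's axes at that moment, turning the shorter way round; what a row does not reach only later rows make up. The controller multiplies each number of a shift by 0.2 m and each number of a turn by 180 degrees. A row lasts 1/8 s, in which the tool goes at most 62.5 mm and 10.7 degrees, less where a joint would pass 70% of its speed; a pose out of reach is approached as far as the arm can. A call with a number of a shift or a turn outside -1 to 1 is refused whole. A call with a gripper value outside its range is refused whole. The fingers move at their own pace and stop on an object; "newtons" is the grip in N (left out, the last holds). Time passes only in rows, so rows that repeat a pose let the fingers close, or fill a call up. It gives the time, the measured TCP pose, the force, the opening and the grip force at its end, in the units of the state.
- sense(): the state, without advancing time (a new reading comes with each control period).
- snapshot(name): name is "scene" or "top" or "wrist"; returns the picture (384x512x3 uint8, blue, green, red); there is no depth.
- camera_params(name): a dict with "vfov" (degrees; the focal length in pixels is half the picture's height over the tangent of half this angle, whatever the lens; pixels are square), "cx", "cy" (the principal point, pixels), "R" (3x3) and "t" (3): a world point X has camera coordinates R X + t. Camera axes: x right, y down, z forward; pixel columns grow to the right and rows downward; lengths in mm; the calibration is good to about 2 mm. A picture is of the moment at which its call begins: read the wrist's pose just before it. camera_params takes no time and is no camera call; for the wrist camera it gives the pose at the moment of the call.
- hand_in(): hands the job in; it is judged then, once.
Trained networks look in the newest picture that a camera, given by its name, has taken for a name from the list of things; names that differ only in an ending like _2 or _b are one class to them, and where a whole thing is asked for, a point or a joint stands for the part that bears it (a point fixed in the world has none). Each returns a list of dicts, best first, with "conf" (0 to 1); they miss things now and then, are a little off and sometimes report something else, mostly with a low value. They report only what shows in the picture. A call takes as long as a camera call.
- masks_of(camera, label): "pixels" (384x512 bool, what is visible of it) and "at" ([column, row] in pixels, amid what is visible of it).
- pinpoint(camera, label): "at" ([column, row] in pixels: a listed point, or the origin of a listed thing).
The state is a dict: "time": time; "joint_pos": joint angles; "qd": joint speeds; "joint_efforts": joint torques, N m; "tool_pos": TCP position; "tcp_rot": TCP orientation; "ft_force": force on the tool from outside, world axes, zero at the start; "wrist_torque": the same for the moment, N m; "finger_gap": finger opening in mm; "grip_force": force on a finger pad.
Only numpy, scipy, OpenCV 4.12 (cv2) and the standard library are available. Lean on these libraries where they do the work, as an engineer would, in place of code of your own. Each camera call takes 0.05 s, during which the arm holds its last target. There are 200 camera calls.

## Working session

There is one attempt and no reset: what is moved stays moved. The work goes in short steps, Python scripts to look and compute and a tool call to move; the robot and the scene stay as the last step left them, time stands still between calls to the robot, and variables do not carry over. Pictures are saved under pics/ and viewed, at most 14 in all, crops included, and the job is handed in when it is done.

Besides the shell and the picture viewer there is one more tool, called after ">>>" as a command line: name --argument value ..., lists and objects as JSON in quotes. step_arm: Moves the arm, as the interface text tells. Its arguments: {"type":"object","properties":{"targets":{"type":"array","items":{"type":"object","properties":{"angular":{"type":"array","items":{"type":"number","minimum":-1,"maximum":1}},"dp":{"type":"array","items":{"type":"number","minimum":-1,"maximum":1}},"fingers":{"type":"number"}}}},"newtons":{"type":"number"}},"required":["targets"]}

```bash
mkdir -p pics; ls
cat > h.py <<'E'
import numpy as np, cv2
from scipy.spatial.transform import Rotation as Ro
from bench import *
def ray(cam,uv,z):
    p=camera_params(cam);R=np.array(p["R"]);t=np.array(p["t"])
    f=192/np.tan(np.radians(p["vfov"]/2))
    d=R.T@np.array([(uv[0]-p["cx"])/f,(uv[1]-p["cy"])/f,1]);c=-R.T@t
    return c+d*(z-c[2])/d[2]
def proj(cam,X):
    p=camera_params(cam);q=np.array(p["R"])@np.array(X,float)+np.array(p["t"])
    f=192/np.tan(np.radians(p["vfov"]/2))
    return f*q[:2]/q[2]+[p["cx"],p["cy"]]
E
python3 - <<'E'
from h import *
s=sense();print({k:np.round(v,2) for k,v in s.items()})
for c in("scene","top","wrist"):
    cv2.imwrite(f"pics/{c}0.png",snapshot(c));p=camera_params(c);print(c,{k:np.round(v,3).tolist() for k,v in p.items()})
for c in("scene","top"):
    for n in"long_tray short_tray mug sugar_jar milk_jug egg_cup short_shaker tall_shaker mixing_bowl frying_pan".split():
        print(c,n,[(np.round(d["at"],1).tolist(),round(d["conf"],2),np.round(ray(c,d["at"],0)[:2],1).tolist()) for d in pinpoint(c,n)[:3]])
E
```

```text
pics
{'time': np.float64(0.0), 'joint_pos': array([-70.73,   7.52,  85.33,   0.  ,  87.26,  -4.89]), 'qd': array([-0.08, -0.07, -0.08,  0.06, -0.03, -0.02]), 'joint_efforts': array([ 0.000e+00, -5.694e+01, -5.006e+01, -0.000e+00,  1.000e-02,
        0.000e+00]), 'tool_pos': array([ 245.46, -546.81,  201.11]), 'tcp_rot': array([-1.7989e+02, -1.0000e-02,  2.4170e+01]), 'ft_force': array([ 0.34, -0.48,  0.39]), 'wrist_torque': array([ 0.01, -0.04,  0.04]), 'grip_force': np.float64(0.0), 'finger_gap': np.float64(85.45)}
scene {'vfov': 54.298, 'cx': 252.843, 'cy': 192.052, 'R': [[0.049, 0.999, 0.002], [0.858, -0.041, -0.511], [-0.511, 0.027, -0.859]], 't': [-49.242, -417.829, 1374.369]}
top {'vfov': 49.748, 'cx': 254.081, 'cy': 194.014, 'R': [[-0.029, -0.999, -0.019], [-0.996, 0.03, -0.084], [0.085, 0.017, -0.996]], 't': [46.417, 514.492, 1470.047]}
wrist {'vfov': 71.686, 'cx': 263.992, 'cy': 192.145, 'R': [[0.409, -0.913, -0.002], [-0.867, -0.389, 0.313], [-0.286, -0.127, -0.95]], 't': [-599.498, -39.984, 381.016]}
scene long_tray [([305.1, 232.5], 0.77, [627.8, 166.7])]
scene short_tray
[... 471 characters left out ...]
75.6], 0.86, [436.1, 182.0])]
scene mixing_bowl [([88.2, 204.7], 0.63, [508.4, -460.8])]
scene frying_pan [([405.6, 189.5], 0.92, [500.7, 487.3])]
top long_tray [([214.2, 165.2], 0.55, [628.5, 175.4])]
top short_tray [([307.8, 165.8], 0.7, [615.4, -168.5])]
top mug [([344.3, 222.0], 0.74, [405.9, -292.1]), ([306.0, 167.0], 0.35, [611.1, -161.7])]
top sugar_jar [([184.1, 228.9], 0.7, [397.8, 290.0])]
top milk_jug [([282.8, 215.0], 0.65, [437.8, -70.7])]
top egg_cup [([309.7, 216.1], 0.54, [430.9, -168.1])]
top short_shaker [([244.2, 208.7], 0.49, [464.9, 69.1])]
top tall_shaker []
top mixing_bowl [([390.3, 195.3], 0.85, [497.8, -463.1])]
top frying_pan [([131.2, 201.8], 0.63, [502.6, 483.4])]
```

View pics/scene0.png

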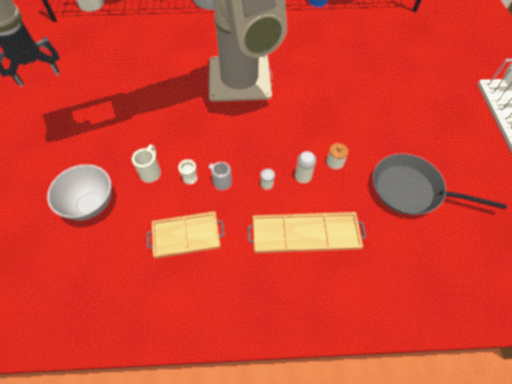

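View pics/top0.png

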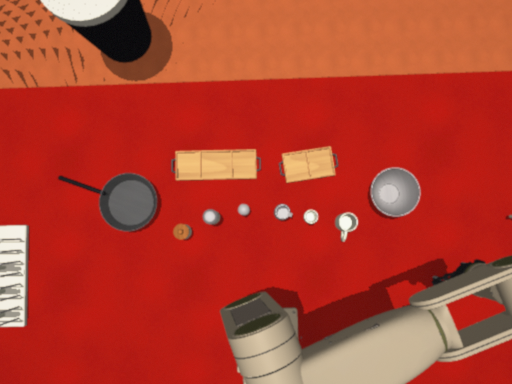

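The scene picture shows, left to right: bowl (80,192), mug (147,165) with its handle toward the robot, egg cup (188,172), milk jug (221,176), short shaker (268,179), tall shaker (305,167), sugar jar (338,156) and pan. The short tray is at (186,235), slightly turned, and the long tray at (307,232). The top picture agrees. I'll move the wrist camera over the right half.

>>> step_arm --targets '[{"dp": [0.12, -0.07, -0.04], "angular": [0, 0, 0.02], "fingers": 0}, {"dp": [0.25, -0.14, -0.08], "angular": [0, 0, 0.035], "fingers": 0}, {"dp": [0.4, -0.22, -0.12], "angular": [0, 0, 0.055], "fingers": 0}, {"dp": [0.55, -0.31, -0.16], "angular": [0, 0, 0.075], "fingers": 0}, {"dp": [0.7, -0.39, -0.2], "angular": [0, 0, 0.095], "fingers": 0}, {"dp": [0.85, -0.48, -0.25], "angular": [0, 0, 0.115], "fingers": 0}, {"dp": [1, -0.56, -0.29], "angular": [0, 0, 0.1343], "fingers": 0}, {"dp": [1, -0.56, -0.29], "angular": [0, 0, 0.1343], "fingers": 0}]' --newtons 30

```text
time: 2.15
tool_pos: [383.8, -362.1, 261.4]
tcp_rot: [179.9, -0.1, 0.1]
ft_force: [-0.2, -0.7, -0.3]
finger_gap: 85.5
grip_force: 0.0
```

>>> step_arm --targets '[{"dp": [0.11, -0.14, 0], "angular": [0, 0, 0], "fingers": 0}, {"dp": [0.23, -0.28, 0], "angular": [0, 0, 0], "fingers": 0}, {"dp": [0.34, -0.42, 0], "angular": [0, 0, 0], "fingers": 0}, {"dp": [0.45, -0.56, 0], "angular": [0, 0, 0], "fingers": 0}, {"dp": [0.57, -0.7, 0], "angular": [0, 0, 0], "fingers": 0}, {"dp": [0.68, -0.84, 0], "angular": [0, 0, 0], "fingers": 0}, {"dp": [0.79, -0.97, 0], "angular": [0, 0, 0], "fingers": 0}, {"dp": [0.79, -0.97, 0], "angular": [0, 0, 0], "fingers": 0}]'

```text
time: 3.15
tool_pos: [540.9, -168.4, 259.5]
tcp_rot: [-180.0, 0.0, 0.2]
ft_force: [0.9, 0.0, -0.0]
finger_gap: 85.8
grip_force: 0.0
```

```bash
cat >> h.py <<'E'
H=dict(mug=85,sugar_jar=78,milk_jug=72,egg_cup=64,short_shaker=62,tall_shaker=105)
def look(cam,names,pic):
    im=snapshot(cam);cv2.imwrite(f"pics/{pic}.png",im)
    for n in names:
        for d in pinpoint(cam,n)[:2]:
            print(n,"pin",np.round(d["at"],1),round(d["conf"],2),np.round(ray(cam,d["at"],0)[:2],1))
        for d in masks_of(cam,n)[:1]:
            m=d["pixels"].astype(np.uint8);y,x=np.nonzero(m)
            if "tray" in n:
                c=max(cv2.findContours(m,0,cv2.CHAIN_APPROX_NONE)[0],key=cv2.contourArea)[:,0]
                P=np.array([ray(cam,q,8)[:2] for q in c],np.float32)
                print("  rect",cv2.minAreaRect(P),d["conf"])
            else:
                print("  mask",round(d["conf"],2),(x.min(),x.max(),y.min(),y.max()),"centre at mid height",np.round(ray(cam,(x.mean(),y.mean()),H[n]/2)[:2],1))
E
python3 - <<'E'
from h import *
look("wrist","short_tray long_tray mug egg_cup milk_jug short_shaker".split(),"w1")
E
```

```text
short_tray pin [267.8 105.3] 0.69 [ 619.4 -176.1]
short_tray pin [435. 181.] 0.61 [ 497.9 -458.8]
  rect ((619.0214233398438, -171.26431274414062), (109.92082214355469, 215.1178741455078), 7.140670299530029) 0.74
long_tray pin [40.8 98.8] 0.57 [629.4 171.5]
long_tray pin [ 10.9 235.3] 0.28 [396.7 287.2]
  rect ((630.3067016601562, 121.60011291503906), (240.44871520996094, 108.31849670410156), 89.30006408691406) 0.74
mug pin [330.  229.6] 0.84 [ 407.  -288.8]
  mask 0.95 (np.int64(314), np.int64(363), np.int64(216), np.int64(281)) centre at mid height [ 403.8 -283. ]
  mask 0.68 (np.int64(178), np.int64(220), np.int64(195), np.int64(241)) centre at mid height [443.7 -63.8]
milk_jug pin [206.2 206.9] 0.7 [451.5 -69. ]
  mask 0.88 (np.int64(178), np.int64(220), np.int64(195), np.int64(241)) centre at mid height [445.1 -65. ]
short_shaker pin [122.9 202.5] 0.8 [460.   75.2]
short_shaker pin [203.7 209.1] 0.18 [447.5 -64.1]
  mask 0.67 (np.int64(97), np.int64(136), np.int64(192), np.int64(226)) centre at mid height [461.4  70.2]
```

View pics/w1.png

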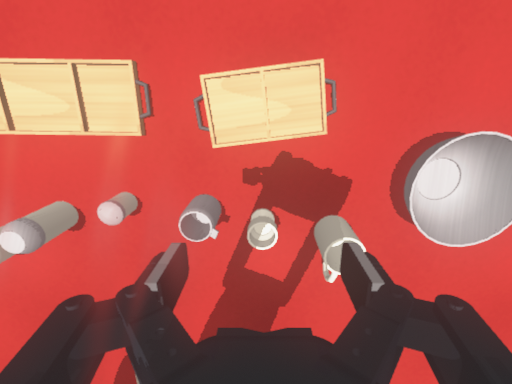

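Picture w1: the short tray's outer top corners are near (201,75), (324,60), (327,136) and (213,147). Rim centres: jug (197,225) with lip at (214,234), egg cup (263,236), mug about (343,258) with handle at (331,274). Short shaker top is at (112,212). I'll convert these at their known heights.

Run:
```python
from h import *
for n,uv,z in [("jug rim",(197,225),72),("jug lip",(215,235),71),("jug base px",(204,206),0),("egg rim",(263,236),64),("egg base",(262,221),0),("mug rim",(344,258),85),("mug handle",(331,276),60),("mug base",(330,229),0),("shaker cap",(111,213),56),
 ("sT a",(201,75),14),("sT b",(324,60),14),("sT c",(327,136),14),("sT d",(213,147),14),("sT div top",(262,67),14),("sT div bot",(270,141),14),("lT corner r top",(133,60),14),("lT corner r bot",(142,135),14),("lT div1 top",(71,62),14),("lT div1 bot",(83,132),14),("lT div2 bot",(9,131),14)]:
    print(n,np.round(ray("wrist",uv,z)[:2],1))
```

```text
jug rim [451.  -69.8]
jug lip [433.9 -95.4]
jug base px [453.3 -65. ]
egg rim [ 428.5 -168. ]
egg base [ 424.7 -166. ]
mug rim [ 402.6 -289.3]
mug handle [ 353.  -279.7]
mug base [ 408.9 -287.9]
shaker cap [463.7  64.6]
sT a [661.8 -78.6]
sT b [ 681.3 -255.2]
sT c [ 574.7 -267.3]
sT d [557.9 -89.6]
sT div top [ 672.3 -166.9]
sT div bot [ 567.2 -179. ]
lT corner r top [681.6  16.8]
lT corner r bot [576.6  19.1]
lT div1 top [679.1 105.6]
lT div1 bot [581.2 109.5]
lT div2 bot [582.8 223.1]
```

Short tray: centre about (619,-173), yaw about 6°. Long tray: centre about (629,166). Mug: (405,-288.5), handle at about 171°, so tool yaw is -9. I go for the mug.

>>> step_arm --targets '[{"dp": [-0.12, 0.11, 0.12], "angular": [0, 0, 0.01], "fingers": 0}, {"dp": [-0.28, 0.25, 0.3], "angular": [0, 0, 0.02], "fingers": 0}, {"dp": [-0.46, 0.4, 0.5], "angular": [0, 0, 0.035], "fingers": 0}, {"dp": [-0.6, 0.53, 0.62], "angular": [0, 0, 0.05], "fingers": 0}, {"dp": [-0.676, 0.596, 0.7], "angular": [0, 0, 0.05], "fingers": 0}, {"dp": [-0.676, 0.596, 0.7], "angular": [0, 0, 0.05], "fingers": 0}, {"dp": [-0.676, 0.596, 0.7], "angular": [0, 0, 0.05], "fingers": 0}, {"dp": [-0.676, 0.596, 0.7], "angular": [0, 0, 0.05], "fingers": 0}]'

```text
time: 4.8
tool_pos: [406.3, -288.5, 121.3]
tcp_rot: [180.0, -0.1, -8.9]
ft_force: [0.0, 0.0, 0.5]
finger_gap: 85.2
grip_force: 0.0
```

Run:
```python
from h import *
s=sense();print(s["tool_pos"],s["tcp_rot"])
look("wrist",["mug"],"w2")
# expected pixel of mug rim circle for assumed pose
print([np.round(proj("wrist",[405+32*np.cos(a),-288.5+32*np.sin(a),85])).tolist() for a in np.arange(0,6.28,np.pi/2)])
```

```text
[ 406.29561305 -288.46880162  121.30184973] [ 1.79954728e+02 -9.20136725e-02 -8.94225345e+00]
mug pin [262.9 179. ] 0.94 [ 406.5 -287.3]
  mask 0.97 (np.int64(227), np.int64(301), np.int64(152), np.int64(256)) centre at mid height [ 397.2 -286.8]
[[258.0, 170.0], [227.0, 213.0], [270.0, 241.0], [302.0, 202.0]]
```

View pics/w2.png

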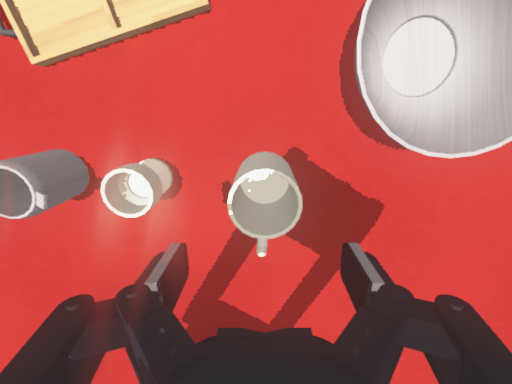

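The mug's rim spans (228–302, 168–241), matching the prediction exactly, and the handle hangs straight below at (263,250). I go down and grip.

>>> step_arm --targets '[{"dp": [0, 0, 0.1], "angular": [0, 0, 0], "fingers": 0}, {"dp": [0, 0, 0.22], "angular": [0, 0, 0], "fingers": 0}, {"dp": [0, 0, 0.34], "angular": [0, 0, 0], "fingers": 0}, {"dp": [0, 0, 0.42], "angular": [0, 0, 0], "fingers": 0}, {"dp": [0, 0, 0.46], "angular": [0, 0, 0], "fingers": 0}, {"dp": [0, 0, 0.46], "angular": [0, 0, 0], "fingers": 0.15}, {"dp": [0, 0, 0.46], "angular": [0, 0, 0], "fingers": 0.25}, {"dp": [0, 0, 0.46], "angular": [0, 0, 0], "fingers": 0.4}]' --newtons 30

```text
time: 5.95
tool_pos: [406.0, -289.1, 29.5]
tcp_rot: [179.9, -0.1, -9.0]
ft_force: [0.3, 1.6, 4.2]
finger_gap: 61.9
grip_force: 33.6
```

>>> step_arm --targets '[{"dp": [0, 0, 0], "angular": [0, 0, 0], "fingers": 0.5}, {"dp": [0, 0, 0], "angular": [0, 0, 0], "fingers": 0.5}, {"dp": [0, 0, -0.02], "angular": [0, 0, 0], "fingers": 0.5}, {"dp": [0, 0, -0.08], "angular": [0, 0, 0], "fingers": 0.5}, {"dp": [0, 0, -0.16], "angular": [0, 0, 0], "fingers": 0.5}, {"dp": [0, 0, -0.25], "angular": [0, 0, 0], "fingers": 0.5}, {"dp": [0, 0, -0.3], "angular": [0, 0, 0], "fingers": 0.5}, {"dp": [0, 0, -0.3], "angular": [0, 0, 0], "fingers": 0.5}]'

```text
time: 6.95
tool_pos: [405.9, -289.2, 89.7]
tcp_rot: [179.9, -0.1, -9.0]
ft_force: [0.6, -0.2, -1.7]
finger_gap: 62.3
grip_force: 33.4
```

Mug held (gap 62 mm, about 2 N of weight). I lift it clear of everything and carry it toward the long tray.

>>> step_arm --targets '[{"dp": [0, 0, -0.15], "angular": [0, 0, 0], "fingers": 0.5}, {"dp": [0, 0, -0.28], "angular": [0, 0, 0], "fingers": 0.5}, {"dp": [0.04, -0.12, -0.3], "angular": [0, 0, -0.01], "fingers": 0.5}, {"dp": [0.11, -0.36, -0.3], "angular": [0, 0, -0.02], "fingers": 0.5}, {"dp": [0.19, -0.61, -0.3], "angular": [0, 0, -0.035], "fingers": 0.5}, {"dp": [0.25, -0.83, -0.3], "angular": [0, 0, -0.05], "fingers": 0.5}, {"dp": [0.3, -0.984, -0.3], "angular": [0, 0, -0.05], "fingers": 0.5}, {"dp": [0.3, -0.984, -0.3], "angular": [0, 0, -0.05], "fingers": 0.5}]'

```text
time: 7.95
tool_pos: [495.3, -101.5, 147.3]
tcp_rot: [-179.9, 0.1, 0.2]
ft_force: [0.6, -0.3, -1.2]
finger_gap: 62.4
grip_force: 34.1
```

>>> step_arm --targets '[{"dp": [0.04, -0.08, 0], "angular": [0, 0, 0], "fingers": 0.5}, {"dp": [0.12, -0.24, 0], "angular": [0, 0, 0], "fingers": 0.5}, {"dp": [0.22, -0.44, 0], "angular": [0, 0, 0], "fingers": 0.5}, {"dp": [0.32, -0.64, 0], "angular": [0, 0, 0], "fingers": 0.5}, {"dp": [0.42, -0.84, 0], "angular": [0, 0, 0], "fingers": 0.5}, {"dp": [0.48, -0.96, 0], "angular": [0, 0, 0], "fingers": 0.5}, {"dp": [0.5, -1, 0], "angular": [0, 0, 0], "fingers": 0.5}, {"dp": [0.5, -1, 0], "angular": [0, 0, 0], "fingers": 0.5}]'

```text
time: 8.95
tool_pos: [595.0, 96.1, 147.8]
tcp_rot: [180.0, 0.0, -0.0]
ft_force: [0.0, 0.2, -1.7]
finger_gap: 62.1
grip_force: 34.1
```

Run:
```python
from h import *
s=sense();print(s["tool_pos"],s["tcp_rot"],s["finger_gap"])
look("wrist",["long_tray","sugar_jar","tall_shaker","short_shaker"],"w3")
T=np.array([629,166,14.])
print([np.round(proj("wrist",T+[a,b,0])).tolist() for a in(53,-53) for b in(-147,-57.5,57.5,147)])
```

```text
[595.01309104  96.13623611 147.77403121] [ 1.79983301e+02  4.50504786e-02 -8.45274052e-03] 62.14667736841526
long_tray pin [203.7 144.8] 0.87 [630.  167.3]
  rect ((629.6400756835938, 168.04928588867188), (331.42083740234375, 110.35073852539062), 89.87381744384766) 0.73
sugar_jar pin [260.8 204.1] 0.26 [554.   99.4]
tall_shaker pin [202.3 282. ] 0.87 [435.4 183.9]
  mask 0.86 (np.int64(199), np.int64(215), np.int64(286), np.int64(333)) centre at mid height [436.7 166.8]
short_shaker pin [488.  152.6] 0.61 [ 620.4 -175.3]
[[335.0, 99.0], [252.0, 99.0], [147.0, 99.0], [64.0, 99.0], [327.0, 191.0], [254.0, 191.0], [159.0, 192.0], [85.0, 192.0]]
```

View pics/w3.png

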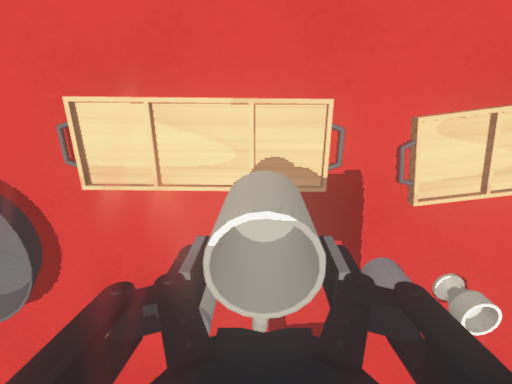

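The predicted long-tray corners match picture w3 ((65,98), (333,99), (327,192), (82,192)), so the centre is (629,167) at yaw 0. The mug hangs straight in the grip. I place it.

>>> step_arm --targets '[{"dp": [0.05, -0.1, 0], "angular": [0, 0, 0], "fingers": 0.5}, {"dp": [0.12, -0.25, 0], "angular": [0, 0, 0], "fingers": 0.5}, {"dp": [0.17, -0.3525, 0.06], "angular": [0, 0, 0], "fingers": 0.5}, {"dp": [0.17, -0.3525, 0.18], "angular": [0, 0, 0], "fingers": 0.5}, {"dp": [0.17, -0.3525, 0.32], "angular": [0, 0, 0], "fingers": 0.5}, {"dp": [0.17, -0.3525, 0.44], "angular": [0, 0, 0], "fingers": 0.5}, {"dp": [0.17, -0.3525, 0.49], "angular": [0, 0, 0], "fingers": 0.5}, {"dp": [0.17, -0.3525, 0.49], "angular": [0, 0, 0], "fingers": 0.5}]'

```text
time: 10.4
tool_pos: [628.7, 166.7, 49.6]
tcp_rot: [180.0, 0.1, -0.0]
ft_force: [-0.6, -0.1, -1.7]
finger_gap: 62.4
grip_force: 34.1
```

>>> step_arm --targets '[{"dp": [0, 0, 0.03], "angular": [0, 0, 0], "fingers": 0.5}, {"dp": [0, 0, 0.06], "angular": [0, 0, 0], "fingers": 0.5}, {"dp": [0, 0, 0.08], "angular": [0, 0, 0], "fingers": 0.5}, {"dp": [0, 0, 0.088], "angular": [0, 0, 0], "fingers": 0.5}, {"dp": [0, 0, 0.088], "angular": [0, 0, 0], "fingers": 0.5}, {"dp": [0, 0, 0.088], "angular": [0, 0, 0], "fingers": 0.5}, {"dp": [0, 0, 0.088], "angular": [0, 0, 0], "fingers": 0.5}, {"dp": [0, 0, 0.088], "angular": [0, 0, 0], "fingers": 0.5}]'

```text
time: 11.4
tool_pos: [629.6, 167.0, 33.7]
tcp_rot: [-180.0, -0.0, -0.0]
ft_force: [-2.9, -0.8, 4.5]
finger_gap: 61.9
grip_force: 34.8
```

>>> step_arm --targets '[{"dp": [0, 0, 0], "angular": [0, 0, 0], "fingers": 0.2}, {"dp": [0, 0, 0], "angular": [0, 0, 0], "fingers": 0.1}, {"dp": [0, 0, 0], "angular": [0, 0, 0], "fingers": 0}, {"dp": [0, 0, 0], "angular": [0, 0, 0], "fingers": 0}, {"dp": [0, 0, -0.06], "angular": [0, 0, 0], "fingers": 0}, {"dp": [0, 0, -0.2], "angular": [0, 0, 0], "fingers": 0}, {"dp": [0, 0, -0.4], "angular": [0, 0, 0], "fingers": 0}, {"dp": [0, 0, -0.6], "angular": [0, 0, 0], "fingers": 0}]'

```text
time: 12.4
tool_pos: [629.2, 166.9, 154.7]
tcp_rot: [-180.0, -0.0, -0.0]
ft_force: [0.3, 1.0, -0.2]
finger_gap: 85.3
grip_force: 0.0
```

>>> step_arm --targets '[{"dp": [-0.12, -0.06, 0], "angular": [0, 0, 0], "fingers": 0}, {"dp": [-0.32, -0.18, 0], "angular": [0, 0, 0], "fingers": 0}, {"dp": [-0.55, -0.32, 0], "angular": [0, 0, 0], "fingers": 0}, {"dp": [-0.78, -0.46, 0], "angular": [0, 0, 0], "fingers": 0}, {"dp": [-0.94, -0.56, 0], "angular": [0, 0, 0], "fingers": 0}, {"dp": [-1, -0.6, 0], "angular": [0, 0, 0], "fingers": 0}, {"dp": [-1, -0.6, 0], "angular": [0, 0, 0], "fingers": 0}, {"dp": [-1, -0.6, 0], "angular": [0, 0, 0], "fingers": 0}]'

```text
time: 13.4
tool_pos: [430.3, 286.4, 152.9]
tcp_rot: [180.0, -0.0, -0.0]
ft_force: [1.0, 0.5, -0.9]
finger_gap: 85.5
grip_force: 0.0
```

Run:
```python
from h import *
s=sense();print(s["tool_pos"],s["tcp_rot"],s["finger_gap"])
look("wrist",["sugar_jar","tall_shaker","short_shaker","mug"],"w4")
```

```text
[430.33561302 286.42893646 152.94628334] [ 1.79996859e+02 -4.92763042e-02 -4.77937787e-02] 85.4754350953953
sugar_jar pin [260.9 204.3] 0.7 [387.4 290.3]
  mask 0.77 (np.int64(236), np.int64(285), np.int64(184), np.int64(243)) centre at mid height [389.5 290.1]
tall_shaker pin [345.6 165.9] 0.94 [438.  184.6]
  mask 0.84 (np.int64(327), np.int64(404), np.int64(146), np.int64(213)) centre at mid height [435.2 178.6]
short_shaker pin [439.6 148.9] 0.89 [458.7  72.1]
  mask 0.83 (np.int64(428), np.int64(493), np.int64(133), np.int64(172)) centre at mid height [460.6  68. ]
  mask 0.93 (np.int64(356), np.int64(415), np.int64(0), np.int64(47)) centre at mid height [585.7 172.2]
```

View pics/w4.png

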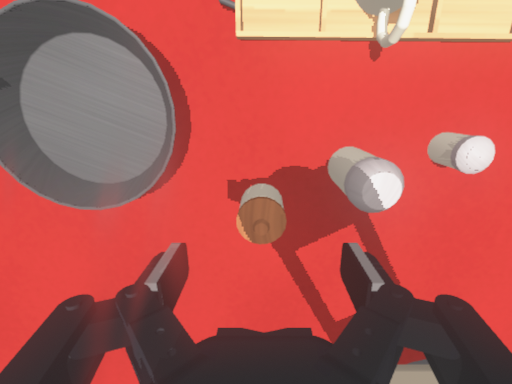

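Picture w4: the sugar jar's lid is at (261,222), centred in the gripper line, with the tall shaker clear at (365,180). The mug stands in the middle bay, its handle showing at (395,20). Jar is about (390,290).

>>> step_arm --targets '[{"dp": [-0.1, -0.01, 0], "angular": [0, 0, 0], "fingers": 0}, {"dp": [-0.195, -0.015, 0.05], "angular": [0, 0, 0], "fingers": 0}, {"dp": [-0.195, -0.015, 0.2], "angular": [0, 0, 0], "fingers": 0}, {"dp": [-0.195, -0.015, 0.38], "angular": [0, 0, 0], "fingers": 0}, {"dp": [-0.195, -0.015, 0.55], "angular": [0, 0, 0], "fingers": 0}, {"dp": [-0.195, -0.015, 0.67], "angular": [0, 0, 0], "fingers": 0}, {"dp": [-0.195, -0.015, 0.71], "angular": [0, 0, 0], "fingers": 0}, {"dp": [-0.195, -0.015, 0.71], "angular": [0, 0, 0], "fingers": 0.2}]'

```text
time: 14.85
tool_pos: [390.1, 289.9, 10.6]
tcp_rot: [180.0, 0.0, -0.0]
ft_force: [-0.7, 0.4, -0.4]
finger_gap: 69.9
grip_force: 0.0
```

>>> step_arm --targets '[{"dp": [0, 0, 0], "angular": [0, 0, 0], "fingers": 0.35}, {"dp": [0, 0, 0], "angular": [0, 0, 0], "fingers": 0.5}, {"dp": [0, 0, 0], "angular": [0, 0, 0], "fingers": 0.6}, {"dp": [0, 0, 0], "angular": [0, 0, 0], "fingers": 0.6}, {"dp": [0, 0, -0.03], "angular": [0, 0, 0], "fingers": 0.6}, {"dp": [0, 0, -0.15], "angular": [0, 0, 0], "fingers": 0.6}, {"dp": [0, 0, -0.35], "angular": [0, 0, 0], "fingers": 0.6}, {"dp": [0, 0, -0.55], "angular": [0, 0, 0], "fingers": 0.6}]'

```text
time: 15.85
tool_pos: [389.9, 289.9, 122.0]
tcp_rot: [-180.0, 0.0, -0.0]
ft_force: [0.2, 0.6, -2.7]
finger_gap: 53.1
grip_force: 32.3
```

>>> step_arm --targets '[{"dp": [0.08, 0.01, 0], "angular": [0, 0, 0], "fingers": 0.6}, {"dp": [0.26, 0.03, 0], "angular": [0, 0, 0], "fingers": 0.6}, {"dp": [0.48, 0.06, 0], "angular": [0, 0, 0], "fingers": 0.6}, {"dp": [0.7, 0.08, 0], "angular": [0, 0, 0], "fingers": 0.6}, {"dp": [0.9, 0.1, 0], "angular": [0, 0, 0], "fingers": 0.6}, {"dp": [1, 0.11, 0], "angular": [0, 0, 0], "fingers": 0.6}, {"dp": [1, 0.11, 0], "angular": [0, 0, 0], "fingers": 0.6}, {"dp": [1, 0.11, 0], "angular": [0, 0, 0], "fingers": 0.6}]'

```text
time: 16.85
tool_pos: [589.2, 267.7, 119.3]
tcp_rot: [180.0, 0.1, -0.0]
ft_force: [-0.3, 0.4, -2.3]
finger_gap: 53.3
grip_force: 32.3
```

>>> step_arm --targets '[{"dp": [0.1, 0, 0], "angular": [0, 0, 0], "fingers": 0.6}, {"dp": [0.195, 0, 0], "angular": [0, 0, 0], "fingers": 0.6}, {"dp": [0.195, 0, 0.06], "angular": [0, 0, 0], "fingers": 0.6}, {"dp": [0.195, 0, 0.18], "angular": [0, 0, 0], "fingers": 0.6}, {"dp": [0.195, 0, 0.3], "angular": [0, 0, 0], "fingers": 0.6}, {"dp": [0.195, 0, 0.4], "angular": [0, 0, 0], "fingers": 0.6}, {"dp": [0.195, 0, 0.44], "angular": [0, 0, 0], "fingers": 0.6}, {"dp": [0.195, 0, 0.44], "angular": [0, 0, 0], "fingers": 0.6}]'

```text
time: 17.85
tool_pos: [628.5, 267.9, 32.0]
tcp_rot: [180.0, 0.1, 0.0]
ft_force: [-0.5, 0.9, -2.9]
finger_gap: 53.3
grip_force: 32.3
```

>>> step_arm --targets '[{"dp": [0, 0, 0.03], "angular": [0, 0, 0], "fingers": 0.6}, {"dp": [0, 0, 0.06], "angular": [0, 0, 0], "fingers": 0.6}, {"dp": [0, 0, 0.08], "angular": [0, 0, 0], "fingers": 0.6}, {"dp": [0, 0, 0.088], "angular": [0, 0, 0], "fingers": 0.6}, {"dp": [0, 0, 0.088], "angular": [0, 0, 0], "fingers": 0.6}, {"dp": [0, 0, 0.088], "angular": [0, 0, 0], "fingers": 0.6}, {"dp": [0, 0, 0.088], "angular": [0, 0, 0], "fingers": 0.6}, {"dp": [0, 0, 0.088], "angular": [0, 0, 0], "fingers": 0.6}]'

```text
time: 18.85
tool_pos: [629.9, 267.9, 16.6]
tcp_rot: [-180.0, -0.1, -0.0]
ft_force: [-3.4, -1.9, 6.7]
finger_gap: 53.3
grip_force: 33.0
```

>>> step_arm --targets '[{"dp": [0, 0, 0], "angular": [0, 0, 0], "fingers": 0.3}, {"dp": [0, 0, 0], "angular": [0, 0, 0], "fingers": 0.2}, {"dp": [0, 0, 0], "angular": [0, 0, 0], "fingers": 0.15}, {"dp": [0, 0, 0], "angular": [0, 0, 0], "fingers": 0.15}, {"dp": [0, 0, -0.06], "angular": [0, 0, 0], "fingers": 0.15}, {"dp": [0, 0, -0.2], "angular": [0, 0, 0], "fingers": 0.15}, {"dp": [0, 0, -0.42], "angular": [0, 0, 0], "fingers": 0.15}, {"dp": [0, 0, -0.65], "angular": [0, 0, 0], "fingers": 0.15}]'

```text
time: 19.85
tool_pos: [629.0, 267.9, 146.9]
tcp_rot: [180.0, 0.0, -0.0]
ft_force: [0.6, 0.7, 1.3]
finger_gap: 72.5
grip_force: 0.0
```

>>> step_arm --targets '[{"dp": [-0.05, 0.06, 0], "angular": [0, 0, 0], "fingers": 0.15}, {"dp": [-0.2, 0.24, 0], "angular": [0, 0, 0], "fingers": 0.15}, {"dp": [-0.4, 0.47, 0], "angular": [0, 0, 0], "fingers": 0.15}, {"dp": [-0.59, 0.7, 0], "angular": [0, 0, 0], "fingers": 0.15}, {"dp": [-0.76, 0.9, 0], "angular": [0, 0, 0], "fingers": 0.15}, {"dp": [-0.84, 0.995, 0], "angular": [0, 0, 0], "fingers": 0.15}, {"dp": [-0.84, 0.995, 0], "angular": [0, 0, 0], "fingers": 0.15}, {"dp": [-0.84, 0.995, 0], "angular": [0, 0, 0], "fingers": 0.15}]'

```text
time: 20.85
tool_pos: [462.0, 69.3, 145.9]
tcp_rot: [-180.0, -0.1, -0.0]
ft_force: [0.4, 1.3, 0.7]
finger_gap: 72.7
grip_force: 0.0
```

Run:
```python
from h import *
s=sense();print(s["tool_pos"],s["tcp_rot"],s["finger_gap"])
look("wrist",["short_shaker","tall_shaker","milk_jug","egg_cup"],"w5")
```

```text
[462.01480354  69.32347618 145.92637448] [-1.79977084e+02 -1.03260892e-01 -1.95635960e-02] 72.67222343768921
short_shaker pin [262.4 173.9] 0.67 [461.8  71.5]
  mask 0.92 (np.int64(246), np.int64(282), np.int64(160), np.int64(204)) centre at mid height [459.1  69.8]
tall_shaker pin [175.4 194. ] 0.71 [435.4 181. ]
  mask 0.67 (np.int64(115), np.int64(192), np.int64(174), np.int64(245)) centre at mid height [434.7 187.8]
milk_jug pin [371.4 182.3] 0.76 [450.5 -63.9]
milk_jug pin [166.5  12.9] 0.37 [631.5 169.4]
  mask 0.71 (np.int64(350), np.int64(433), np.int64(162), np.int64(228)) centre at mid height [445.  -71.3]
egg_cup pin [447.8 198.6] 0.59 [ 428.9 -163.4]
  mask 0.58 (np.int64(433), np.int64(511), np.int64(184), np.int64(239)) centre at mid height [ 425.2 -173.2]
```

View pics/w5.png

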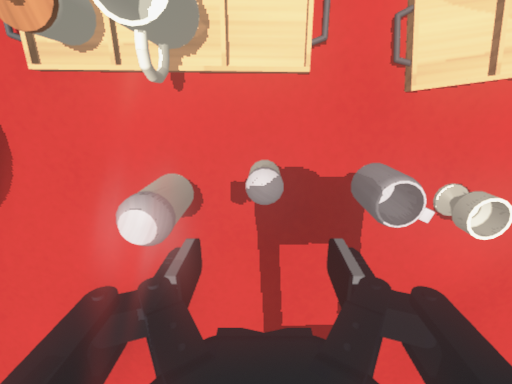

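Picture w5: the short shaker's cap is at (265,184) on the gripper line, position (460,70). The jar and mug stand in their bays at top left.

>>> step_arm --targets '[{"dp": [-0.005, -0.005, 0.06], "angular": [0, 0, 0], "fingers": 0.15}, {"dp": [-0.005, -0.005, 0.2], "angular": [0, 0, 0], "fingers": 0.15}, {"dp": [-0.005, -0.005, 0.38], "angular": [0, 0, 0], "fingers": 0.15}, {"dp": [-0.005, -0.005, 0.54], "angular": [0, 0, 0], "fingers": 0.15}, {"dp": [-0.005, -0.005, 0.64], "angular": [0, 0, 0], "fingers": 0.15}, {"dp": [-0.005, -0.005, 0.665], "angular": [0, 0, 0], "fingers": 0.2}, {"dp": [-0.005, -0.005, 0.665], "angular": [0, 0, 0], "fingers": 0.3}, {"dp": [-0.005, -0.005, 0.665], "angular": [0, 0, 0], "fingers": 0.4}]' --newtons 25

```text
time: 22.3
tool_pos: [461.1, 70.0, 13.1]
tcp_rot: [-180.0, -0.1, -0.0]
ft_force: [0.4, 0.8, -0.8]
finger_gap: 51.2
grip_force: 0.0
```

>>> step_arm --targets '[{"dp": [0, 0, 0], "angular": [0, 0, 0], "fingers": 0.5}, {"dp": [0, 0, 0], "angular": [0, 0, 0], "fingers": 0.6}, {"dp": [0, 0, 0], "angular": [0, 0, 0], "fingers": 0.75}, {"dp": [0, 0, 0], "angular": [0, 0, 0], "fingers": 0.75}, {"dp": [0, 0, -0.03], "angular": [0, 0, 0], "fingers": 0.75}, {"dp": [0, 0, -0.15], "angular": [0, 0, 0], "fingers": 0.75}, {"dp": [0, 0, -0.35], "angular": [0, 0, 0], "fingers": 0.75}, {"dp": [0, 0, -0.5], "angular": [0, 0, 0], "fingers": 0.75}]'

```text
time: 23.3
tool_pos: [460.3, 70.0, 113.7]
tcp_rot: [-180.0, -0.0, -0.0]
ft_force: [0.2, -0.2, -1.4]
finger_gap: 38.5
grip_force: 25.4
```

>>> step_arm --targets '[{"dp": [0.06, 0.08, 0], "angular": [0, 0, -0.005], "fingers": 0.75}, {"dp": [0.19, 0.25, 0], "angular": [0, 0, -0.01], "fingers": 0.75}, {"dp": [0.36, 0.47, 0], "angular": [0, 0, -0.015], "fingers": 0.75}, {"dp": [0.53, 0.69, 0], "angular": [0, 0, -0.02], "fingers": 0.75}, {"dp": [0.68, 0.88, 0], "angular": [0, 0, -0.03], "fingers": 0.75}, {"dp": [0.77, 0.9975, 0], "angular": [0, 0, -0.033], "fingers": 0.75}, {"dp": [0.77, 0.9975, 0], "angular": [0, 0, -0.033], "fingers": 0.75}, {"dp": [0.77, 0.9975, 0], "angular": [0, 0, -0.033], "fingers": 0.75}]'

```text
time: 24.3
tool_pos: [613.5, -128.9, 111.6]
tcp_rot: [-180.0, 0.1, 5.9]
ft_force: [-0.4, -0.2, -0.1]
finger_gap: 38.5
grip_force: 25.4
```

Run:
```python
from h import *
s=sense();print(s["tool_pos"],s["tcp_rot"],s["finger_gap"])
look("wrist",["short_tray","egg_cup","milk_jug"],"w6")
y=np.radians(6.3);c,sn=np.cos(y),np.sin(y)
print([np.round(proj("wrist",[619+c*a-sn*b,-172.7+sn*a+c*b,14])).tolist() for a in(53,-53) for b in(-89.5,0,89.5)])
```

```text
[ 613.47336064 -128.92323749  111.57665729] [-1.79951154e+02  6.45636248e-02  5.92386717e+00] 38.47461439025045
short_tray pin [301.8 179.7] 0.85 [ 619.6 -170.1]
  rect ((619.430908203125, -169.4567108154297), (110.0100326538086, 215.22023010253906), 7.049289703369141) 0.57
egg_cup pin [275.6 318.5] 0.86 [ 426.  -163.9]
  mask 0.61 (np.int64(261), np.int64(292), np.int64(305), np.int64(331)) centre at mid height [ 457.5 -159.9]
milk_jug pin [261.5 217.6] 0.35 [ 569.9 -130.7]
  mask 0.9 (np.int64(163), np.int64(222), np.int64(306), np.int64(360)) centre at mid height [411.2 -41.7]
[[397.0, 133.0], [308.0, 134.0], [218.0, 134.0], [383.0, 229.0], [303.0, 230.0], [224.0, 230.0]]
```

View pics/w6.png

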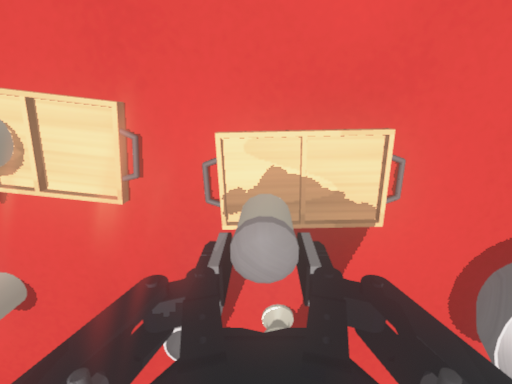

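Picture w6: the tray corners are at (216,133), (394,130), (383,229) and (222,230), so the centre is about (619,-171) at yaw 7°, and the shaker is over its bay. I lower it.

>>> step_arm --targets '[{"dp": [0, 0, 0.06], "angular": [0, 0, 0], "fingers": 0.75}, {"dp": [0, 0, 0.18], "angular": [0, 0, 0], "fingers": 0.75}, {"dp": [0, 0, 0.3], "angular": [0, 0, 0], "fingers": 0.75}, {"dp": [0, 0, 0.39], "angular": [0, 0, 0], "fingers": 0.75}, {"dp": [0, 0, 0.43], "angular": [0, 0, 0], "fingers": 0.75}, {"dp": [0, 0, 0.455], "angular": [0, 0, 0], "fingers": 0.75}, {"dp": [0, 0, 0.47], "angular": [0, 0, 0], "fingers": 0.75}, {"dp": [0, 0, 0.478], "angular": [0, 0, 0], "fingers": 0.75}]'

```text
time: 25.65
tool_pos: [614.8, -129.8, 17.1]
tcp_rot: [180.0, -0.1, 5.9]
ft_force: [0.5, -0.9, 7.6]
finger_gap: 38.6
grip_force: 26.1
```

>>> step_arm --targets '[{"dp": [0, 0, 0], "angular": [0, 0, 0], "fingers": 0.75}, {"dp": [0, 0, 0], "angular": [0, 0, 0], "fingers": 0.75}, {"dp": [0, 0, 0], "angular": [0, 0, 0], "fingers": 0.5}, {"dp": [0, 0, 0], "angular": [0, 0, 0], "fingers": 0.4}, {"dp": [0, 0, 0], "angular": [0, 0, 0], "fingers": 0.3}, {"dp": [0, 0, 0], "angular": [0, 0, 0], "fingers": 0.3}, {"dp": [0, 0, -0.06], "angular": [0, 0, 0], "fingers": 0.3}, {"dp": [0, 0, -0.2], "angular": [0, 0, 0], "fingers": 0.3}]'

```text
time: 26.65
tool_pos: [612.9, -129.2, 55.8]
tcp_rot: [-179.9, 0.2, 5.9]
ft_force: [-0.1, -0.3, -0.6]
finger_gap: 59.7
grip_force: 0.0
```

>>> step_arm --targets '[{"dp": [0, 0, -0.2], "angular": [0, 0, 0], "fingers": 0.2}, {"dp": [-0.04, 0.004, -0.4], "angular": [0, 0, 0.005], "fingers": 0.2}, {"dp": [-0.2, 0.02, -0.47], "angular": [0, 0, 0.01], "fingers": 0.2}, {"dp": [-0.45, 0.045, -0.47], "angular": [0, 0, 0.02], "fingers": 0.2}, {"dp": [-0.7, 0.07, -0.47], "angular": [0, 0, 0.03], "fingers": 0.2}, {"dp": [-0.88, 0.088, -0.47], "angular": [0, 0, 0.033], "fingers": 0.2}, {"dp": [-0.95, 0.095, -0.47], "angular": [0, 0, 0.033], "fingers": 0.2}, {"dp": [-0.95, 0.095, -0.47], "angular": [0, 0, 0.033], "fingers": 0.2}]'

```text
time: 27.65
tool_pos: [427.5, -168.5, 151.3]
tcp_rot: [180.0, -0.1, -0.1]
ft_force: [0.7, -0.1, 0.3]
finger_gap: 68.1
grip_force: 0.0
```

Run:
```python
from h import *
s=sense();print(s["tool_pos"],s["tcp_rot"],s["finger_gap"])
look("wrist",["egg_cup","milk_jug","short_shaker"],"w7")
print([np.round(proj("wrist",[427+24*np.cos(a),-168+24*np.sin(a),64])).tolist() for a in np.arange(0,6.28,np.pi/2)])
print([np.round(proj("wrist",[450+25*np.cos(a),-68+25*np.sin(a),72])).tolist() for a in np.arange(0,6.28,np.pi/2)])
```

```text
[ 427.49356537 -168.48062911  151.29211681] [ 1.79962418e+02 -9.82696007e-02 -5.28818123e-02] 68.05669850111794
egg_cup pin [256.8 173.3] 0.64 [ 427.7 -159.3]
  mask 0.79 (np.int64(238), np.int64(283), np.int64(156), np.int64(207)) centre at mid height [ 425.1 -164.1]
milk_jug pin [179.3 154.1] 0.89 [451.6 -64.6]
  mask 0.64 (np.int64(132), np.int64(201), np.int64(134), np.int64(195)) centre at mid height [447.2 -61.4]
  mask 0.59 (np.int64(207), np.int64(243), np.int64(0), np.int64(15)) centre at mid height [ 596.2 -132.6]
[[264.0, 166.0], [241.0, 189.0], [264.0, 211.0], [288.0, 189.0]]
[[157.0, 142.0], [134.0, 168.0], [163.0, 193.0], [186.0, 168.0]]
```

View pics/w7.png

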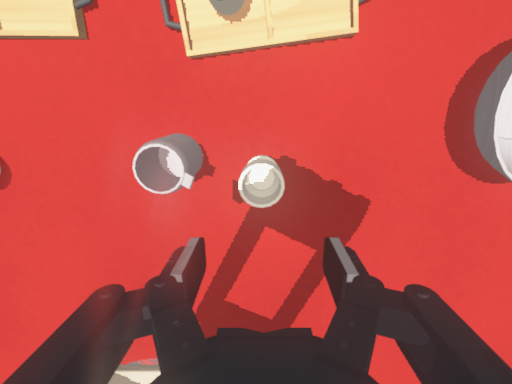

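Picture w7: the egg cup's rim is centred at (262,184), so its position is about (429.5,-166). The jug's rim centre is (161,166) with lip at (188,182), so its position is about (451,-68) with the lip at -120°. I grip the egg cup.

>>> step_arm --targets '[{"dp": [0.0125, -0.01, 0.06], "angular": [0, 0, 0], "fingers": 0.2}, {"dp": [0.0125, -0.01, 0.2], "angular": [0, 0, 0], "fingers": 0.2}, {"dp": [0.0125, -0.01, 0.38], "angular": [0, 0, 0], "fingers": 0.2}, {"dp": [0.0125, -0.01, 0.52], "angular": [0, 0, 0], "fingers": 0.2}, {"dp": [0.0125, -0.01, 0.59], "angular": [0, 0, 0], "fingers": 0.2}, {"dp": [0.0125, -0.01, 0.605], "angular": [0, 0, 0], "fingers": 0.2}, {"dp": [0.0125, -0.01, 0.605], "angular": [0, 0, 0], "fingers": 0.3}, {"dp": [0.0125, -0.01, 0.605], "angular": [0, 0, 0], "fingers": 0.4}]' --newtons 22

```text
time: 29.0
tool_pos: [430.6, -166.6, 30.6]
tcp_rot: [179.9, -0.1, -0.0]
ft_force: [0.4, -1.0, 0.5]
finger_gap: 51.4
grip_force: 0.0
```

>>> step_arm --targets '[{"dp": [0, 0, 0], "angular": [0, 0, 0], "fingers": 0.5}, {"dp": [0, 0, 0], "angular": [0, 0, 0], "fingers": 0.6}, {"dp": [0, 0, 0], "angular": [0, 0, 0], "fingers": 0.65}, {"dp": [0, 0, 0], "angular": [0, 0, 0], "fingers": 0.65}, {"dp": [0, 0, -0.03], "angular": [0, 0, 0], "fingers": 0.65}, {"dp": [0, 0, -0.15], "angular": [0, 0, 0], "fingers": 0.65}, {"dp": [0, 0, -0.35], "angular": [0, 0, 0], "fingers": 0.65}, {"dp": [0, 0, -0.5], "angular": [0, 0, 0], "fingers": 0.65}]'

```text
time: 30.0
tool_pos: [430.0, -166.4, 131.6]
tcp_rot: [180.0, -0.1, -0.0]
ft_force: [0.8, -0.1, -0.6]
finger_gap: 45.4
grip_force: 22.8
```

>>> step_arm --targets '[{"dp": [0.08, 0.02, 0], "angular": [0, 0, -0.005], "fingers": 0.65}, {"dp": [0.24, 0.06, 0], "angular": [0, 0, -0.01], "fingers": 0.65}, {"dp": [0.44, 0.11, 0], "angular": [0, 0, -0.015], "fingers": 0.65}, {"dp": [0.66, 0.165, 0], "angular": [0, 0, -0.02], "fingers": 0.65}, {"dp": [0.86, 0.215, 0], "angular": [0, 0, -0.03], "fingers": 0.65}, {"dp": [0.974, 0.241, 0], "angular": [0, 0, -0.033], "fingers": 0.65}, {"dp": [0.974, 0.241, 0], "angular": [0, 0, -0.033], "fingers": 0.65}, {"dp": [0.974, 0.241, 0], "angular": [0, 0, -0.033], "fingers": 0.65}]'

```text
time: 31.0
tool_pos: [623.7, -214.2, 129.3]
tcp_rot: [-180.0, 0.0, 5.9]
ft_force: [0.4, -0.1, -1.6]
finger_gap: 45.5
grip_force: 22.8
```

Run:
```python
from h import *
s=sense();print(s["tool_pos"],s["tcp_rot"],s["finger_gap"])
cv2.imwrite("pics/w8.png",snapshot("wrist"))
```

```text
[ 623.68995746 -214.17027798  129.29193197] [-1.79981269e+02  4.84958942e-02  5.92044462e+00] 45.537603731782845
```

View pics/w8.png

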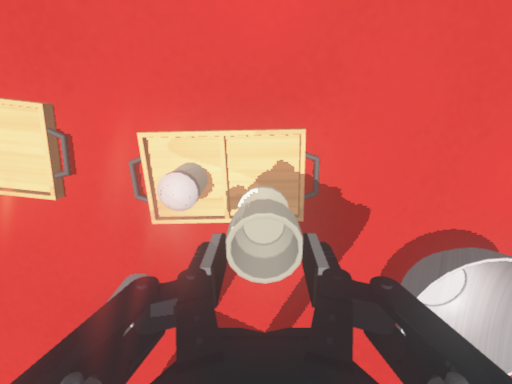

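Picture w8: the egg cup hangs upright in the grip over the right bay, and the short shaker stands in the left bay at (185,187). I lower it.

>>> step_arm --targets '[{"dp": [0, 0, 0.06], "angular": [0, 0, 0], "fingers": 0.65}, {"dp": [0, 0, 0.18], "angular": [0, 0, 0], "fingers": 0.65}, {"dp": [0, 0, 0.3], "angular": [0, 0, 0], "fingers": 0.65}, {"dp": [0, 0, 0.39], "angular": [0, 0, 0], "fingers": 0.65}, {"dp": [0, 0, 0.43], "angular": [0, 0, 0], "fingers": 0.65}, {"dp": [0, 0, 0.455], "angular": [0, 0, 0], "fingers": 0.65}, {"dp": [0, 0, 0.47], "angular": [0, 0, 0], "fingers": 0.65}, {"dp": [0, 0, 0.478], "angular": [0, 0, 0], "fingers": 0.65}]'

```text
time: 32.05
tool_pos: [625.4, -214.5, 35.1]
tcp_rot: [180.0, -0.1, 5.9]
ft_force: [-1.4, 1.1, 6.9]
finger_gap: 45.0
grip_force: 24.2
```

>>> step_arm --targets '[{"dp": [0, 0, 0], "angular": [0, 0, 0], "fingers": 0.65}, {"dp": [0, 0, 0], "angular": [0, 0, 0], "fingers": 0.65}, {"dp": [0, 0, 0], "angular": [0, 0, 0], "fingers": 0.65}, {"dp": [0, 0, 0], "angular": [0, 0, 0], "fingers": 0.65}, {"dp": [0, 0, 0], "angular": [0, 0, 0], "fingers": 0.45}, {"dp": [0, 0, 0], "angular": [0, 0, 0], "fingers": 0.35}, {"dp": [0, 0, 0], "angular": [0, 0, 0], "fingers": 0.25}, {"dp": [0, 0, 0], "angular": [0, 0, 0], "fingers": 0.2}]'

```text
time: 33.05
tool_pos: [624.1, -214.3, 33.3]
tcp_rot: [-180.0, 0.0, 5.9]
ft_force: [-0.4, 0.0, 0.4]
finger_gap: 68.5
grip_force: 0.0
```

>>> step_arm --targets '[{"dp": [0, 0, -0.06], "angular": [0, 0, 0], "fingers": 0.15}, {"dp": [0, 0, -0.16], "angular": [0, 0, 0], "fingers": 0.1}, {"dp": [0, 0, -0.3], "angular": [0, 0, 0], "fingers": 0.05}, {"dp": [0, 0, -0.44], "angular": [0, 0, 0], "fingers": 0}, {"dp": [0, 0, -0.54], "angular": [0, 0, 0], "fingers": 0}, {"dp": [0, 0, -0.58], "angular": [0, 0, 0], "fingers": 0}, {"dp": [0, 0, -0.58], "angular": [0, 0, 0], "fingers": 0}, {"dp": [0, 0, -0.58], "angular": [0, 0, 0], "fingers": 0}]'

```text
time: 34.05
tool_pos: [623.7, -214.0, 148.3]
tcp_rot: [-179.9, 0.1, 5.9]
ft_force: [-0.3, -0.1, -0.4]
finger_gap: 85.0
grip_force: 0.0
```

>>> step_arm --targets '[{"dp": [-0.07, -0.07, 0], "angular": [0, 0, -0.03], "fingers": 0}, {"dp": [-0.2, -0.21, 0], "angular": [0, 0, -0.08], "fingers": 0}, {"dp": [-0.37, -0.38, 0], "angular": [0, 0, -0.13], "fingers": 0}, {"dp": [-0.54, -0.56, 0], "angular": [0, 0, -0.18], "fingers": 0}, {"dp": [-0.7, -0.72, 0], "angular": [0, 0, -0.23], "fingers": 0}, {"dp": [-0.786, -0.817, 0], "angular": [0, 0, -0.27], "fingers": 0}, {"dp": [-0.786, -0.817, 0], "angular": [0, 0, -0.3], "fingers": 0}, {"dp": [-0.786, -0.817, 0], "angular": [0, 0, -0.3], "fingers": 0}]'

```text
time: 35.05
tool_pos: [450.5, -67.8, 149.0]
tcp_rot: [-179.9, 0.0, 59.9]
ft_force: [0.4, -0.3, 0.1]
finger_gap: 85.8
grip_force: 0.0
```

Run:
```python
from h import *
s=sense();print(s["tool_pos"],s["tcp_rot"],s["finger_gap"])
look("wrist",["milk_jug"],"w9")
print([np.round(proj("wrist",[451+25*np.cos(a),-68+25*np.sin(a),72])).tolist() for a in np.arange(0,6.28,np.pi/2)+np.radians(60)])
```

```text
[450.53563718 -67.7661248  148.96285067] [-1.79931164e+02  2.24226023e-02  5.99198087e+01] 85.76603351958079
milk_jug pin [263.5 170.4] 0.95 [452.1 -65.4]
  mask 0.69 (np.int64(234), np.int64(288), np.int64(151), np.int64(222)) centre at mid height [446.7 -70.6]
[[263.0, 165.0], [238.0, 190.0], [264.0, 214.0], [289.0, 190.0]]
```

View pics/w9.png

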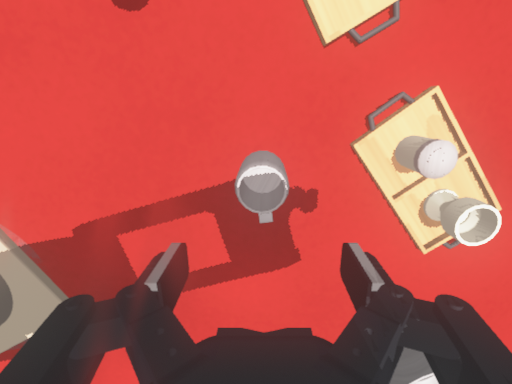

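Picture w9: the jug's rim is centred at (262,187) with its lip straight down at (265,216), so it's aligned. The egg cup and shaker both stand in the short tray. I grip the jug.

>>> step_arm --targets '[{"dp": [0, 0, 0.06], "angular": [0, 0, 0], "fingers": 0}, {"dp": [0, 0, 0.2], "angular": [0, 0, 0], "fingers": 0}, {"dp": [0, 0, 0.38], "angular": [0, 0, 0], "fingers": 0}, {"dp": [0, 0, 0.54], "angular": [0, 0, 0], "fingers": 0}, {"dp": [0, 0, 0.64], "angular": [0, 0, 0], "fingers": 0}, {"dp": [0, 0, 0.66], "angular": [0, 0, 0], "fingers": 0}, {"dp": [0, 0, 0.66], "angular": [0, 0, 0], "fingers": 0.15}, {"dp": [0, 0, 0.66], "angular": [0, 0, 0], "fingers": 0.25}]' --newtons 30

```text
time: 36.2
tool_pos: [451.9, -68.2, 18.8]
tcp_rot: [179.9, -0.0, 59.9]
ft_force: [-2.1, 0.4, 2.3]
finger_gap: 64.0
grip_force: 1.1
```

>>> step_arm --targets '[{"dp": [0, 0, 0], "angular": [0, 0, 0], "fingers": 0.4}, {"dp": [0, 0, 0], "angular": [0, 0, 0], "fingers": 0.5}, {"dp": [0, 0, 0], "angular": [0, 0, 0], "fingers": 0.55}, {"dp": [0, 0, 0], "angular": [0, 0, 0], "fingers": 0.55}, {"dp": [0, 0, -0.03], "angular": [0, 0, 0], "fingers": 0.55}, {"dp": [0, 0, -0.15], "angular": [0, 0, 0], "fingers": 0.55}, {"dp": [0, 0, -0.35], "angular": [0, 0, 0], "fingers": 0.55}, {"dp": [0, 0, -0.5], "angular": [0, 0, 0], "fingers": 0.55}]'

```text
time: 37.2
tool_pos: [451.8, -68.3, 120.0]
tcp_rot: [179.9, -0.0, 59.9]
ft_force: [0.9, -0.3, -2.0]
finger_gap: 54.4
grip_force: 32.4
```

>>> step_arm --targets '[{"dp": [0.07, 0.03, 0], "angular": [0, 0, -0.01], "fingers": 0.55}, {"dp": [0.22, 0.09, 0], "angular": [0, 0, -0.04], "fingers": 0.55}, {"dp": [0.42, 0.18, 0], "angular": [0, 0, -0.07], "fingers": 0.55}, {"dp": [0.63, 0.27, 0], "angular": [0, 0, -0.11], "fingers": 0.55}, {"dp": [0.82, 0.35, 0], "angular": [0, 0, -0.14], "fingers": 0.55}, {"dp": [0.923, 0.391, 0], "angular": [0, 0, -0.167], "fingers": 0.55}, {"dp": [0.923, 0.391, 0], "angular": [0, 0, -0.167], "fingers": 0.55}, {"dp": [0.923, 0.391, 0], "angular": [0, 0, -0.167], "fingers": 0.55}]'

```text
time: 38.2
tool_pos: [610.4, 52.6, 116.4]
tcp_rot: [-179.9, 0.0, 90.0]
ft_force: [0.5, 0.3, -2.1]
finger_gap: 54.8
grip_force: 32.6
```

>>> step_arm --targets '[{"dp": [0.04, 0.05, 0], "angular": [0, 0, 0], "fingers": 0.55}, {"dp": [0.067, 0.089, 0.05], "angular": [0, 0, 0], "fingers": 0.55}, {"dp": [0.067, 0.089, 0.15], "angular": [0, 0, 0], "fingers": 0.55}, {"dp": [0.067, 0.089, 0.27], "angular": [0, 0, 0], "fingers": 0.55}, {"dp": [0.067, 0.089, 0.36], "angular": [0, 0, 0], "fingers": 0.55}, {"dp": [0.067, 0.089, 0.4], "angular": [0, 0, 0], "fingers": 0.55}, {"dp": [0.067, 0.089, 0.4], "angular": [0, 0, 0], "fingers": 0.55}, {"dp": [0.067, 0.089, 0.4], "angular": [0, 0, 0], "fingers": 0.55}]'

```text
time: 39.2
tool_pos: [630.0, 65.9, 38.9]
tcp_rot: [179.9, -0.0, 90.0]
ft_force: [-0.1, 0.4, -2.1]
finger_gap: 54.8
grip_force: 32.6
```

>>> step_arm --targets '[{"dp": [0, 0, 0.03], "angular": [0, 0, 0], "fingers": 0.55}, {"dp": [0, 0, 0.055], "angular": [0, 0, 0], "fingers": 0.55}, {"dp": [0, 0, 0.07], "angular": [0, 0, 0], "fingers": 0.55}, {"dp": [0, 0, 0.078], "angular": [0, 0, 0], "fingers": 0.55}, {"dp": [0, 0, 0.078], "angular": [0, 0, 0], "fingers": 0.55}, {"dp": [0, 0, 0.078], "angular": [0, 0, 0], "fingers": 0.55}, {"dp": [0, 0, 0.078], "angular": [0, 0, 0], "fingers": 0.55}, {"dp": [0, 0, 0.078], "angular": [0, 0, 0], "fingers": 0.55}]'

```text
time: 40.2
tool_pos: [629.0, 65.8, 23.3]
tcp_rot: [-180.0, 0.0, 90.0]
ft_force: [-5.8, -0.0, 8.7]
finger_gap: 54.8
grip_force: 33.5
```

>>> step_arm --targets '[{"dp": [0, 0, 0], "angular": [0, 0, 0], "fingers": 0.3}, {"dp": [0, 0, 0], "angular": [0, 0, 0], "fingers": 0.2}, {"dp": [0, 0, 0], "angular": [0, 0, 0], "fingers": 0.1}, {"dp": [0, 0, 0], "angular": [0, 0, 0], "fingers": 0.05}, {"dp": [0, 0, -0.06], "angular": [0, 0, 0], "fingers": 0.05}, {"dp": [0, 0, -0.2], "angular": [0, 0, 0], "fingers": 0.05}, {"dp": [0, 0, -0.42], "angular": [0, 0, 0], "fingers": 0.05}, {"dp": [0, 0, -0.65], "angular": [0, 0, 0], "fingers": 0.05}]'

```text
time: 41.2
tool_pos: [628.9, 65.9, 154.1]
tcp_rot: [-180.0, -0.0, 90.0]
ft_force: [1.0, -0.5, 0.9]
finger_gap: 81.2
grip_force: 0.0
```

>>> step_arm --targets '[{"dp": [-0.05, -0.07, -0.1], "angular": [0, 0, 0], "fingers": 0.05}, {"dp": [-0.2, -0.2, -0.3], "angular": [0, 0, 0], "fingers": 0.05}, {"dp": [-0.35, -0.35, -0.5], "angular": [0, 0, 0], "fingers": 0.05}, {"dp": [-0.5, -0.5, -0.6], "angular": [0, 0, 0], "fingers": 0.05}, {"dp": [-0.6, -0.6, -0.7], "angular": [0, 0, 0], "fingers": 0.05}, {"dp": [-0.6, -0.6, -0.7], "angular": [0, 0, 0], "fingers": 0.05}, {"dp": [-0.6, -0.6, -0.7], "angular": [0, 0, 0], "fingers": 0.05}, {"dp": [-0.6, -0.6, -0.7], "angular": [0, 0, 0], "fingers": 0.05}]'

```text
time: 42.2
tool_pos: [509.1, -53.3, 291.2]
tcp_rot: [-179.9, -0.0, 90.0]
ft_force: [0.2, 0.3, -0.1]
finger_gap: 81.0
grip_force: 0.0
```

Run:
```python
from h import *
s=sense();print(s["tool_pos"],s["tcp_rot"],s["finger_gap"])
look("wrist","short_tray long_tray mug sugar_jar milk_jug egg_cup short_shaker tall_shaker".split(),"w10")
print("--scene");look("scene","mug sugar_jar milk_jug egg_cup short_shaker tall_shaker".split(),"s10")
a=cv2.imread("pics/s10.png")[110:270,60:460];cv2.imwrite("pics/s10c.png",cv2.resize(a,None,fx=2,fy=2))
```

```text
[509.1229796  -53.32769711 291.16277476] [-1.79908276e+02 -3.23535713e-02  9.00462546e+01] 81.04164637300669
short_tray pin [327.6 216.2] 0.96 [ 629.2 -173.4]
  rect ((620.4785766601562, -171.42135620117188), (109.01947784423828, 214.2559356689453), 7.039156436920166) 0.7
  rect ((629.2764282226562, 85.88670349121094), (167.13284301757812, 111.22366333007812), 89.18267059326172) 0.91
mug pin [345.2   2.4] 0.61 [630.2 170.8]
  mask 0.6 (np.int64(313), np.int64(384), np.int64(0), np.int64(29)) centre at mid height [625.4 147.5]
  mask 0.21 (np.int64(310), np.int64(384), np.int64(0), np.int64(29)) centre at mid height [625.7 148.1]
milk_jug pin [339.5  78.3] 0.92 [631.3  66.3]
  mask 0.77 (np.int64(322), np.int64(371), np.int64(53), np.int64(101)) centre at mid height [633.5  65.6]
egg_cup pin [323.6 240.5] 0.8 [ 626.  -226.5]
  mask 0.81 (np.int64(312), np.int64(338), np.int64(228), np.int64(266)) centre at mid height [ 621.7 -220.5]
short_shaker pin [322.9 197.3] 0.76 [ 618.5 -137. ]
  mask 0.9 (np.int64(312), np.int64(340), np.int64(187), np.int64(217)) centre at mid height [ 616.7 -
[... 390 characters left out ...]
28.8] 0.57 [621.  266.9]
sugar_jar pin [301.9 235.2] 0.46 [635.6 156.7]
  mask 0.6 (np.int64(332), np.int64(356), np.int64(212), np.int64(239)) centre at mid height [629.4 266.7]
milk_jug pin [267.3 233.7] 0.86 [626.4  59.7]
  mask 0.93 (np.int64(258), np.int64(280), np.int64(216), np.int64(242)) centre at mid height [627.7  64.9]
egg_cup pin [169.3 238. ] 0.68 [ 626.5 -215.4]
  mask 0.88 (np.int64(156), np.int64(176), np.int64(219), np.int64(243)) centre at mid height [ 618.7 -217.6]
short_shaker pin [199.4 231.2] 0.71 [ 609.6 -131.7]
  mask 0.48 (np.int64(190), np.int64(205), np.int64(219), np.int64(238)) centre at mid height [ 614.9 -132.5]
tall_shaker pin [302.2 176.3] 0.96 [438.6 180.5]
```

View pics/w10.png

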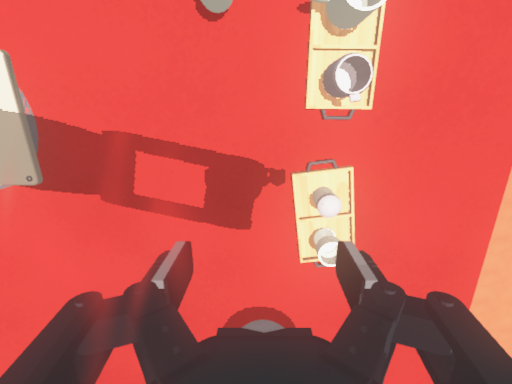

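View pics/s10c.png

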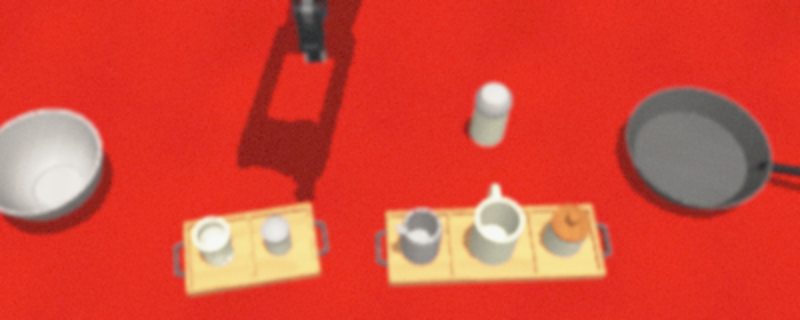

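All five pieces stand upright in their bays (egg cup (212,240), shaker (275,235), jug (420,237), mug (495,230), jar (567,230) in the crop). The tall shaker, bowl and pan are untouched, and the arm is clear.

```bash
python3 -c "
from bench import *
print(hand_in())"
```

```text
the job is handed in; nothing more can be done
None
```

The job is handed in: mug, sugar jar and milk jug stand in the long tray and egg cup and short shaker in the short tray, all upright in the last camera check; tall shaker, bowl and pan were left alone, and the hand-in returned no verdict.

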